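# Square up the pile of flight boards

### The arm

A 6-joint arm with a two-finger parallel gripper is mounted at the origin on the work surface. World frame = base frame: x ahead of the robot, y to its left, z up, the work surface at z = 0. Lengths are in mm, angles in rad, forces in N, time in s.
With the tool pointing down it reaches from about 325 to 900 mm from the base axis. Payload 6.1 kg.
Tool frame: the origin (TCP) lies at the very end of the fingers, on their centre line; the grasp point (between the pads) lies 19 mm behind it; z points along the fingers, y is the direction in which the jaws open and shut (so a half turn about z gives the same grasp; the last joint's range is limited). The gripper opens to 85 mm and grips with 20 to 120 N. Pads are 22 mm wide; open, the fingers measure 114 mm over their backs; the gripper's body (76 mm by 85 mm) begins 54 mm behind the grasp point. The pads swing forward as they close: fully open they stand 13 mm farther back than shut.
Start: joints at [1.168, 0.22, 1.526, -0, 1.395, -0.126], TCP at [170.798, 601.202, 231.3] pointing down, gripper open.
Joint ranges: [-2.98, 2.98], [-0.91, 2.08], [0.09, 2.57], [-1.24, 4.39], [0.2, 2.65], [-2.68, 2.68]. Speed limits (rad/s): [2.57, 2.57, 3.01, 3.14, 3.14, 3.14].

### API

Orientations are given as a unit quaternion [w, x, y, z].
In Python, from workcell import sensors, vision, ticket gives the robot as it stands.
- The arm moves only by the tool servo_tool, never from a script. Its arguments are lists of equal length, an entry for each row: "slide": the shift along the tool's x, y, z in mm, a list of three; "turn": the turn, a rotation vector about the tool's x, y, z in rad, a list of three; "claw": the opening in per cent of the stroke, from 0 (shut) to 100 (fully open). In form: {"slide": [[tx, ty, tz], ...], "turn": [[wx, wy, wz], ...], "claw": [claw, ...]}. A call has 1 to 12 rows; each row is the pose to reach, as a shift and turn from the pose commanded when the call began, along the tool's axes at that moment; what a row does not reach only later rows make up. A row lasts 1/12 s, in which the tool goes at most 41.7 mm and 7.16 degrees, less where a joint would pass 70% of its speed; a pose out of reach is approached as far as the arm can. A call with a gripper value outside its range is refused whole. The fingers move at their own pace and stop on an object; "squeeze" is the grip in N (left out, the last holds). Time passes only in rows, so rows that repeat a pose let the fingers close. It gives the time, the measured TCP pose, the force and the opening at its end, in the units of the state.
- sensors.state(): the state, without advancing time (a new reading comes with each control period).
- vision.read_camera(name): name is "scene" or "top" or "wrist"; returns a dict with "frame" (384x512x3 uint8, red, green, blue), "vfov" (degrees; the focal length in pixels is half the picture's height over the tangent of half this angle, whatever the lens; pixels are square), "cx", "cy" (the principal point, pixels), "D" ([k1, k2, p1, p2, k3] as OpenCV has them; the pictures are not rectified), "R" (3x3) and "t" (3): a world point X has camera coordinates R X + t. Camera axes: x right, y down, z forward; pixel columns grow to the right and rows downward; lengths in mm; the calibration is good to about 2 mm. A picture is of the moment at which its call begins. There is no depth.
- ticket.finish_job(): hands the job in, once; it reports no verdict.
The state is a dict: "t": time; "joints": joint angles; "joint_velocities": joint speeds; "joint_efforts": joint torques, N m; "tool_pos": TCP position; "eef_rot": TCP orientation; "wrist_force": force on the tool from outside, world axes, zero at the start; "torque": the same for the moment, N m; "opening": finger opening in mm.
Only numpy, scipy, OpenCV 4.12 (cv2) and the standard library are available. Lean on these libraries where they do the work, as an engineer would, in place of code of your own. Each camera call takes 0.05 s, during which the arm holds its last target. There are 200 camera calls.

### The job

One oak flight board has been left on the counter: lay it gently on top of the two in the black steel rack, without dropping it, then push the untidy pile home so that all three boards lie squarely one above another, each flush against both back uprights and the end upright. Leave the milk jug, the two shot glasses and the distribution tool where they stand.

Things in the scene. Friction and masses are not known exactly. Their poses are not given: they have to be found in the camera images.
- rack: black steel board rack, fixed to the counter: a floor plate 72 mm (x) by 188 mm (y), its top 4 mm above the counter, and three rigid flat uprights 4 mm thick reaching 42 mm above the counter. Origin on the counter; a board that is home has its centre at the rack's x = 0, y = 0 and its long side along the rack's y. The -x side and the -y end are open: the pile is pushed in from there.
- rack_back (a point): point on the rack's floor midway between the two back uprights, in the plane of their inner faces, at rack x = +32 mm, y = 0. Each is 28 mm wide, centred 60 mm to either side along the rack's y, with a 92 mm gap between them. The long sides of the boards belong against them. The rack's -x side faces the robot, to within 0.35 rad.
- rack_end (a point): point on the rack's floor at the foot of the end upright, in the middle of its inner face, at rack x = 0, y = +90 mm. It is 26 mm wide (along the rack's x); the short ends of the boards belong against it. Three boards make a pile whose top is 34 mm above the counter; only friction holds them, and a few newtons slide the pile, and 15 N against the uprights does no harm.
- board1: oak flight board, a flat slab 64 mm wide (its x) by 180 mm long (its y) by 10 mm thick, 60 to 115 g, with three round cork insets flush in its top; origin at the centre of its underside, z up. The three boards are alike. It starts flat in the rack, the lower of two, out of line: its centre 8 to 30 mm short of home along each rack axis and turned up to 0.15 rad.
- board2: oak flight board, a flat slab 64 mm wide (its x) by 180 mm long (its y) by 10 mm thick, 60 to 115 g, with three round cork insets flush in its top; origin at the centre of its underside, z up. The three boards are alike. It starts flat in the rack, the upper of two, out of line: its centre 8 to 30 mm short of home along each rack axis and turned up to 0.15 rad.
- board3: oak flight board, a flat slab 64 mm wide (its x) by 180 mm long (its y) by 10 mm thick, 60 to 115 g, with three round cork insets flush in its top; origin at the centre of its underside, z up. The three boards are alike. This is the loose one: it starts flat on the counter, left or right of the rack, its long side within 0.7 rad of the left-right line; it belongs on top of the pile, its underside 24 mm above the counter.
- jug: squat copper milk jug, a bystander: 90 mm across, 88 mm high, handle out to 72 mm from its axis along its y and a short spout opposite, the handle turned away from the robot; origin at the centre of its base. It stands beyond the work, between rack and loose board.
- glass1: clear glass shot glass, a bystander, 49 mm across the rim and 60 mm high; origin at the centre of its base. Stands on the far left of the work.
- glass2: clear glass shot glass, a bystander, 49 mm across the rim and 60 mm high; origin at the centre of its base. Stands on the far right of the work.
- distributor: red anodised coffee distribution tool, a bystander: a disc 60 mm across and 33 mm high with a steel foot; origin at the centre of its base. Stands to the left of the work.
There are look-alikes about, which are no part of the job. Leave any green or white look-alike of the board3 alone.

How it is judged:
By the outcome, as a careful person would: the job done as asked, in the order asked, and still so for the second after the job is handed in, with the robot touching nothing.
It also fails if it takes over 69 s, if anything falls off the work surface, if the arm or the gripper's body presses on something with over 40 N, if the wrist force passes 120 N, or if a joint passes its speed limit or range.

## Working session

There is one attempt and no reset: what is moved stays moved. The work goes in short steps, Python scripts to look and compute and a tool call to move; the robot and the scene stay as the last step left them, time stands still between calls to the robot, and variables do not carry over. Pictures are saved under pics/ and viewed, about 8 in all and at most 12, crops included, and the job is handed in when it is done.

Besides the shell and the picture viewer there is one more tool, called after "Request:" by a JSON object that holds its "op" and its "data", one argument or row to a line. servo_tool: Moves the arm, as the interface text tells. Its arguments: {"type":"object","properties":{"slide":{"type":"array","items":{"type":"array","items":{"type":"number"}}},"turn":{"type":"array","items":{"type":"array","items":{"type":"number"}}},"claw":{"type":"array","items":{"type":"number"}},"squeeze":{"type":"number"}},"required":["slide","turn","claw"]}

```bash
mkdir -p pics; cat > h.py <<'E'
import numpy as np, cv2
from workcell import sensors, vision, ticket
def cam(n):
    c=vision.read_camera(n); f=192/np.tan(np.radians(c["vfov"])/2)
    c["K"]=np.array([[f,0,c["cx"]],[0,f,c["cy"]],[0,0,1]]);c["D"]=np.array(c["D"],float);c["R"]=np.array(c["R"]);c["t"]=np.array(c["t"]);return c
def ray(c,px,z):
    p=cv2.undistortPoints(np.array(px,float).reshape(-1,1,2),c["K"],c["D"])[:,0]
    d=np.c_[p,np.ones(len(p))]@c["R"]; o=-c["R"].T@c["t"]
    return o+d*((z-o[2])/d[:,2])[:,None]
def proj(c,X):
    return cv2.projectPoints(np.array(X,float).reshape(-1,1,3),cv2.Rodrigues(c["R"])[0],c["t"],c["K"],c["D"])[0][:,0]
def save(c,n,s=1.5,crop=None):
    im=c["frame"][:,:,::-1]
    if crop: x0,y0,x1,y1=crop; im=im[y0:y1,x0:x1]
    cv2.imwrite("pics/"+n,cv2.resize(im,None,fx=s,fy=s,interpolation=cv2.INTER_CUBIC))
E
python3 - <<'E'
from h import *
for n in ["scene","top"]:
    c=cam(n); save(c,n+"0.png"); print(n,-c["R"].T@c["t"],c["K"][0,0],c["R"].round(2).tolist())
print(sensors.state())
E
```

```text
scene [1287.00701379 -344.33945858  624.37292852] 408.77391885741577 [[0.45, 0.9, 0.01], [0.52, -0.25, -0.82], [-0.73, 0.37, -0.57]]
top [501.56436537  17.36671246 936.97732052] 377.6175107424188 [[-0.0, -1.0, 0.03], [-1.0, -0.0, -0.05], [0.05, -0.03, -1.0]]
{'t': 0.1, 'joints': array([ 1.16793350e+00,  2.21144725e-01,  1.52749717e+00, -4.38057177e-06,
        1.39472983e+00, -1.26090715e-01]), 'joint_velocities': array([-0.00132198, -0.00209298, -0.00338295,  0.0013078 , -0.00110297,
        0.00095773]), 'joint_efforts': array([ 6.95609015e-04, -4.98240674e+01, -3.90551805e+01, -1.55220637e-04,
        5.64594608e-03,  6.46137028e-05]), 'tool_pos': array([170.56327159, 600.7009081 , 230.30998031]), 'eef_rot': array([-2.30447316e-04,  1.37944344e-01,  9.90439583e-01, -8.59169630e-04]), 'wrist_force': array([-0.29341357, -0.27234365,  1.19594663]), 'torque': array([ 0.03004785,  0.03578704, -0.01495316]), 'opening': 85.23320130834571}
```

View pics/top0.png

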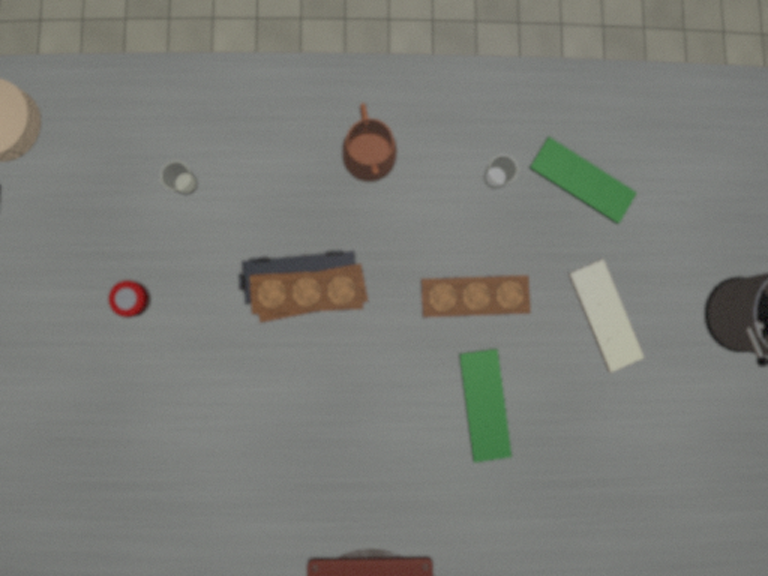

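View pics/scene0.png

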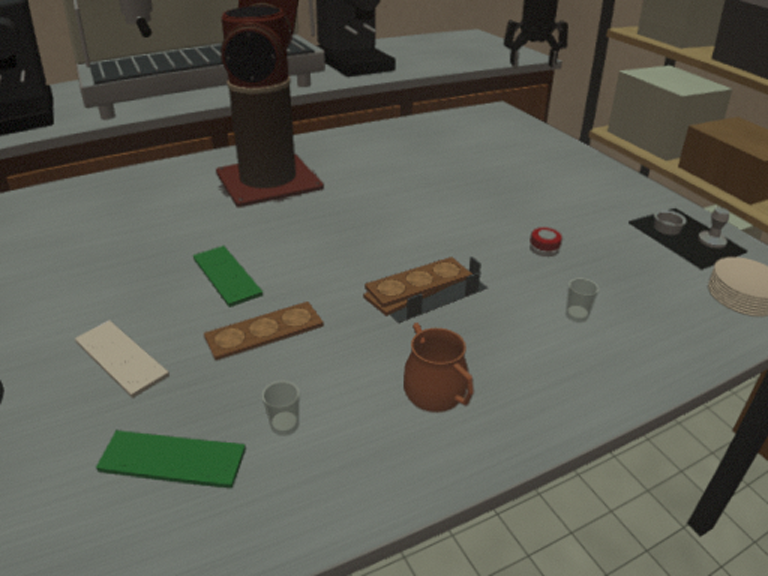

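The top view shows the rack around (300,285) with two oak boards pushed toward the robot and right of home. The end upright is at its left, so rack +y is about world +y. Board3 is at (475,297), and the green and white look-alikes stand clear of it. The scene view agrees. Next I'll measure.

```bash
cat > m.py <<'E'
from h import *
import sys
def rects(c):
    h=cv2.cvtColor(c["frame"],cv2.COLOR_RGB2HSV)
    m=((h[...,0]<18)&(h[...,1]>75)&(h[...,2]>50)).astype(np.uint8)
    m=cv2.morphologyEx(m,cv2.MORPH_CLOSE,np.ones((7,7)))
    return m,[k for k in cv2.findContours(m,cv2.RETR_EXTERNAL,cv2.CHAIN_APPROX_NONE)[0] if cv2.contourArea(k)>800]
if __name__=="__main__":
    c=cam("top"); m,ks=rects(c)
    for k in ks:
        b=cv2.boundingRect(k); print(b)
        for z in (10,34):
            P=ray(c,k.reshape(-1,2),z)[:,:2].astype(np.float32)
            r=cv2.minAreaRect(P); print(z,[np.round(q,2) for q in r])
    # dark rack
    f=c["frame"].astype(int); d=((f.max(2)<75)&(f.max(2)-f.min(2)<25)).astype(np.uint8)
    for k in cv2.findContours(d,cv2.RETR_EXTERNAL,cv2.CHAIN_APPROX_NONE)[0]:
        if cv2.contourArea(k)>15: print("dark",cv2.boundingRect(k),cv2.contourArea(k))
    x=c["frame"][155:225,150:260,::-1]
    cv2.imwrite("pics/rack.png",cv2.resize(x,None,fx=7,fy=7,interpolation=cv2.INTER_CUBIC))
E
python3 m.py
```

```text
(205, 372, 83, 12)
10 [array([90.28,  2.12]), array([200.22,  27.45]), np.float64(89.22)]
34 [array([100.93,   2.52]), array([195.04,  26.74]), np.float64(89.22)]
(281, 184, 72, 27)
10 [array([ 530.81, -172.9 ]), array([ 60.77, 176.72]), np.float64(2.15)]
34 [array([ 530.05, -167.97]), array([ 59.19, 172.15]), np.float64(2.15)]
(166, 176, 79, 38)
10 [array([536.2 , 102.85]), array([ 75.81, 188.18]), np.float64(5.76)]
34 [array([535.3 , 100.64]), array([ 73.85, 183.31]), np.float64(5.76)]
(230, 69, 33, 51)
10 [array([782.1 ,  -0.95]), array([ 88.28, 114.94]), np.float64(64.33)]
34 [array([ 7.7483e+02, -4.7000e-01]), array([ 86.  , 111.97]), np.float64(64.33)]
dark (505, 238, 7, 6) 28.0
dark (504, 224, 8, 13) 25.0
dark (504, 190, 8, 39) 161.5
dark (470, 183, 42, 52) 1336.0
dark (160, 168, 71, 34) 584.5
```

View pics/rack.png

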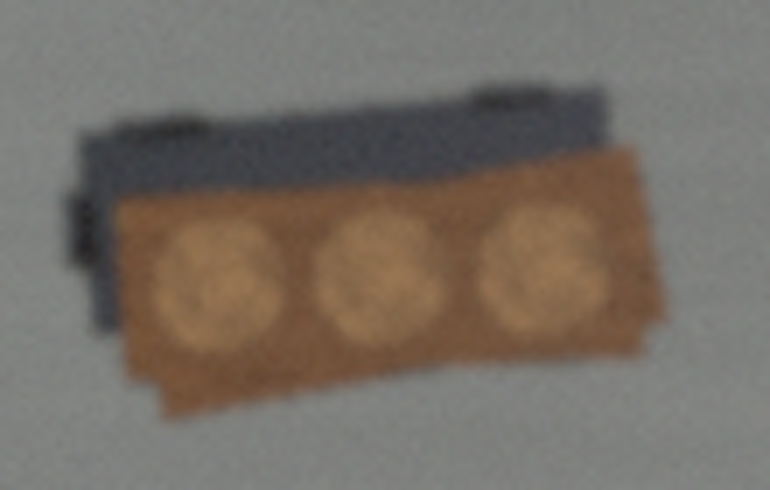

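The crop shows the rack plate's far corners at (83,137) and (605,92), drawn at 7x from (150,155). The upper board's edges follow the circle line (217,285) to (542,268). The lower board is tilted more, with corners (632,148), (663,318) and (170,418).

```bash
python3 - <<'E'
from h import *
c=cam("top")
g=lambda L,z: ray(c,[((u+.5)/7-.5+150,(v+.5)/7-.5+155) for u,v in L],z)[:,:2]
p=g([(83,137),(605,92),(98,330)],4); d=p[0]-p[1]; L=np.linalg.norm(d); d/=L; ex=np.array([d[1],-d[0]])
print("rack",p.round(1).tolist(),L,"ang",np.arctan2(-d[0],d[1]), "ctr",(p[0]+p[1])/2-36*ex)
b=g([(217,285),(380,275),(542,268)],24);b2=g([(117,203),(130,378),(640,355)],24);print("b2",b.round(1).tolist(),b2.round(1).tolist(),np.linalg.norm(b2[1]-b2[2]))
b=g([(632,148),(663,318),(170,418)],14);print("b1",b.round(1).tolist(),np.linalg.norm(b[1]-b[2]),(b[0]+b[2])/2)
h=cv2.cvtColor(c["frame"],cv2.COLOR_RGB2HSV)
# board3 scale-corrected
# white side check of scene camera for board3
s=cam("scene"); print(proj(s,[[530.8,-172.9,10]])*1.5)
r=proj(c,[[530.8,-172.9,10]]);print(r*1.5)
E
```

```text
rack [[587.2, 211.5], [603.6, 27.3], [519.1, 205.4]] 184.92990910802686 ang 0.0886309698892918 ctr [559.50722314 116.24188203]
b2 [[534.3, 160.6], [537.8, 104.5], [540.3, 48.7]] [[562.5, 195.3], [502.2, 190.2], [510.3, 14.9]] 175.55577754093537
b1 [[582.8, 17.7], [523.3, 6.8], [488.4, 178.1]] 174.80548532809843 [535.57523703  97.91696445]
[[264.44926407 324.72324851]]
[[475.36183382 295.53270433]]
```

```bash
cat > go.py <<'E'
# usage: go.py x y z yaw  (yaw = world angle of jaw axis) -> slide,turn in tool axes
from h import *
import sys
from scipy.spatial.transform import Rotation as Ro
def move(x,y,z,yaw):
    s=sensors.state(); q=s["eef_rot"]; R=Ro.from_quat(q,scalar_first=True)
    best=None
    for a in (yaw,yaw+np.pi):
        ty=np.array([np.cos(a),np.sin(a),0]); tz=np.array([0,0,-1.]); T=Ro.from_matrix(np.c_[np.cross(ty,tz),ty,tz])
        w=(R.inv()*T).as_rotvec()
        if best is None or np.linalg.norm(w)<np.linalg.norm(best): best=w
    d=R.inv().apply(np.array([x,y,z])-s["tool_pos"])
    print("slide",d.round(1).tolist(),"turn",best.round(4).tolist(),"| tcp",s["tool_pos"].round(1),"F",s["wrist_force"].round(1),"op",round(s["opening"],1),"t",s["t"],"j6",s["joints"][5].round(2))
if __name__=="__main__": move(*map(float,sys.argv[1:]))
E
python3 go.py 531 -173 150 0.0375
```

```text
slide [-558.1, -646.0, 81.3] turn [-0.0009, 0.0005, 1.2565] | tcp [170.7 601.  230.8] F [-0.2 -0.1 -0.1] op 85.3 t 0.25 j6 -0.13
```

Request:
{"op": "servo_tool", "data": {
  "slide": [
    [-558,-646,0],
    [-558,-646,0],
    [-558,-646,0],
    [-558,-646,0],
    [-558,-646,0],
    [-558,-646,0],
    [-558,-646,0],
    [-558,-646,0],
    [-558,-646,0],
    [-558,-646,0],
    [-558,-646,0],
    [-558,-646,0]
  ],
  "turn": [
    [0,0,1.256],
    [0,0,1.256],
    [0,0,1.256],
    [0,0,1.256],
    [0,0,1.256],
    [0,0,1.256],
    [0,0,1.256],
    [0,0,1.256],
    [0,0,1.256],
    [0,0,1.256],
    [0,0,1.256],
    [0,0,1.256]
  ],
  "claw": [100,100,100,100,100,100,100,100,100,100,100,100]
}}

```text
t: 1.25
tool_pos: [382.1, 146.0, 231.6]
eef_rot: [0.0, 0.694, 0.72, 0.001]
wrist_force: [0.9, 1.1, 0.6]
opening: 85.3
```

```bash
python3 go.py 531 -173 150 0.0375
```

```text
slide [-324.4, 136.7, 81.7] turn [0.0012, -0.0002, -0.0001] | tcp [382.1 146.  231.6] F [0.9 1.1 0.6] op 85.3 t 1.25 j6 0.13
```

Request:
{"op": "servo_tool", "data": {
  "slide": [
    [-324,137,82],
    [-324,137,82],
    [-324,137,82],
    [-324,137,82],
    [-324,137,82],
    [-324,137,82],
    [-324,137,82],
    [-324,137,82],
    [-324,137,82],
    [-324,137,82],
    [-324,137,82],
    [-324,137,82]
  ],
  "turn": [
    [0,0,0],
    [0,0,0],
    [0,0,0],
    [0,0,0],
    [0,0,0],
    [0,0,0],
    [0,0,0],
    [0,0,0],
    [0,0,0],
    [0,0,0],
    [0,0,0],
    [0,0,0]
  ],
  "claw": [100,100,100,100,100,100,100,100,100,100,100,100]
}}

```text
t: 2.25
tool_pos: [530.6, -170.3, 149.0]
eef_rot: [-0.001, 0.694, 0.72, -0.0]
wrist_force: [0.4, -0.3, -0.3]
opening: 85.2
```

```bash
python3 - <<'E'
from h import *
from m import rects
from go import move
c=cam("wrist"); save(c,"w1.png",1.2); m,ks=rects(c)
for k in ks:
    P=ray(c,k.reshape(-1,2),10)[:,:2].astype(np.float32); print(cv2.boundingRect(k),[np.round(q,2) for q in cv2.minAreaRect(P)])
move(531,-173,30,.0375)
E
```

```text
(217, 83, 73, 186) [array([ 531.19, -174.55]), array([ 62.38, 177.6 ]), np.float64(2.12)]
(484, 0, 28, 45) [array([736.52, -22.74]), array([25.84, 38.14]), np.float64(10.67)]
slide [-3.2, 0.2, 119.3] turn [-0.0003, -0.0005, 0.001] | tcp [ 530.7 -169.9  149.3] F [ 0.2 -0.2 -0.2] op 85.3 t 2.3 j6 -0.49
```

View pics/w1.png

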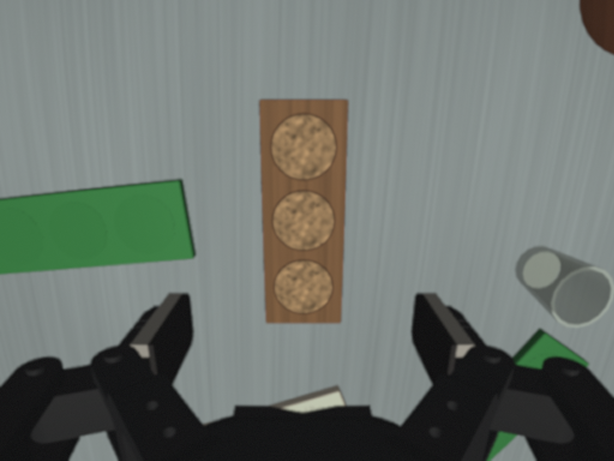

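Board3 is centred at (531.2,-174.5) at angle 0.037. It shows in the picture at (303,210), lined up between the fingers. I'll descend with the jaws at about 73 mm and feel for the counter.

Request:
{"op": "servo_tool", "data": {
  "slide": [
    [-4.5,0.5,40],
    [-4.5,0.5,80],
    [-4.5,0.5,110],
    [-4.5,0.5,130],
    [-4.5,0.5,138],
    [-4.5,0.5,140],
    [-4.5,0.5,140],
    [-4.5,0.5,140]
  ],
  "turn": [
    [0,0,0],
    [0,0,0],
    [0,0,0],
    [0,0,0],
    [0,0,0],
    [0,0,0],
    [0,0,0],
    [0,0,0]
  ],
  "claw": [86,86,86,86,86,86,86,86],
  "squeeze": 30
}}

```text
t: 2.97
tool_pos: [533.2, -175.4, 11.4]
eef_rot: [0.002, 0.693, 0.721, 0.001]
wrist_force: [-0.2, -1.3, 0.9]
opening: 73.5
```

Request:
{"op": "servo_tool", "data": {
  "slide": [
    [0,0,1],
    [0,0,2],
    [0,0,3],
    [0,0,4],
    [0,0,4],
    [0,0,4]
  ],
  "turn": [
    [0,0,0],
    [0,0,0],
    [0,0,0],
    [0,0,0],
    [0,0,0],
    [0,0,0]
  ],
  "claw": [86,86,86,86,86,86]
}}

```text
t: 3.47
tool_pos: [531.6, -175.2, 5.3]
eef_rot: [-0.0, 0.694, 0.72, -0.0]
wrist_force: [-0.1, 0.4, -0.3]
opening: 73.1
```

Request:
{"op": "servo_tool", "data": {
  "slide": [
    [0,0,1],
    [0,0,2],
    [0,0,3],
    [0,0,3],
    [0,0,3]
  ],
  "turn": [
    [0,0,0],
    [0,0,0],
    [0,0,0],
    [0,0,0],
    [0,0,0]
  ],
  "claw": [86,86,86,86,86]
}}

```text
t: 3.88
tool_pos: [531.6, -175.1, 2.1]
eef_rot: [-0.0, 0.694, 0.72, -0.0]
wrist_force: [-0.5, -0.3, 0.3]
opening: 73.1
```

Request:
{"op": "servo_tool", "data": {
  "slide": [
    [0,0,1],
    [0,0,2],
    [0,0,2],
    [0,0,2]
  ],
  "turn": [
    [0,0,0],
    [0,0,0],
    [0,0,0],
    [0,0,0]
  ],
  "claw": [86,86,86,86]
}}

```text
t: 4.22
tool_pos: [531.6, -175.1, 0.2]
eef_rot: [-0.0, 0.694, 0.72, -0.0]
wrist_force: [0.3, 0.5, -0.2]
opening: 73.1
```

Request:
{"op": "servo_tool", "data": {
  "slide": [
    [0,0,0.7],
    [0,0,1.4],
    [0,0,2],
    [0,0,2]
  ],
  "turn": [
    [0,0,0],
    [0,0,0],
    [0,0,0],
    [0,0,0]
  ],
  "claw": [86,86,86,86]
}}

```text
t: 4.55
tool_pos: [531.5, -175.1, -1.9]
eef_rot: [-0.0, 0.694, 0.72, -0.0]
wrist_force: [0.0, -0.2, -1.2]
opening: 73.7
```

Request:
{"op": "servo_tool", "data": {
  "slide": [
    [0,0,0.7],
    [0,0,1.4],
    [0,0,2],
    [0,0,2.5],
    [0,0,2.5]
  ],
  "turn": [
    [0,0,0],
    [0,0,0],
    [0,0,0],
    [0,0,0],
    [0,0,0]
  ],
  "claw": [86,86,86,86,86]
}}

```text
t: 4.97
tool_pos: [531.6, -175.1, -4.3]
eef_rot: [-0.0, 0.694, 0.72, -0.0]
wrist_force: [0.6, 0.9, -0.3]
opening: 73.6
```

```bash
python3 - <<'E'
from h import *
c=cam("scene"); save(c,"s1.png",5,(120,170,260,260))
E
```

```text
(no output)
```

View pics/s1.png

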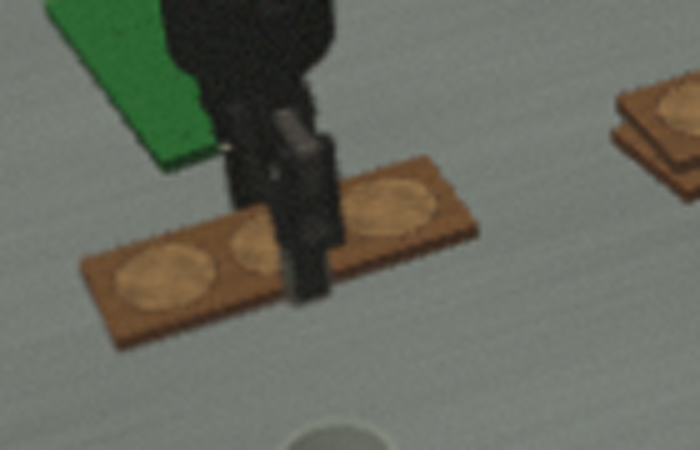

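The far finger's tip, at (308,303) in the crop, reaches below the board's top edge. Closing now.

Request:
{"op": "servo_tool", "data": {
  "slide": [
    [0,0,0],
    [0,0,0],
    [0,0,0],
    [0,0,0],
    [0,0,0],
    [0,0,0]
  ],
  "turn": [
    [0,0,0],
    [0,0,0],
    [0,0,0],
    [0,0,0],
    [0,0,0],
    [0,0,0]
  ],
  "claw": [70,70,70,70,70,70],
  "squeeze": 40
}}

```text
t: 5.52
tool_pos: [532.0, -175.3, -3.9]
eef_rot: [0.0, 0.694, 0.72, 0.0]
wrist_force: [0.2, -0.7, 3.0]
opening: 62.3
```

Request:
{"op": "servo_tool", "data": {
  "slide": [
    [0,0,0],
    [0,0,0],
    [0,0,-5],
    [0,0,-12],
    [0,0,-20],
    [0,0,-30],
    [0,0,-30]
  ],
  "turn": [
    [0,0,0],
    [0,0,0],
    [0,0,0],
    [0,0,0],
    [0,0,0],
    [0,0,0],
    [0,0,0]
  ],
  "claw": [60,60,60,60,60,60,60],
  "squeeze": 60
}}

```text
t: 6.1
tool_pos: [533.2, -175.9, 28.4]
eef_rot: [0.002, 0.694, 0.72, 0.001]
wrist_force: [1.0, 0.2, -0.6]
opening: 61.7
```

```bash
python3 - <<'E'
from h import *
from go import move
c=cam("scene"); save(c,"s2.png",5,(120,160,260,250))
move(540.5,104.5,100,.0886)
E
```

```text
slide [279.6, 18.4, -72.8] turn [0.0028, 0.0016, -0.0506] | tcp [ 532.9 -175.7   27.6] F [ 0.1  0.3 -0.7] op 61.8 t 6.15 j6 -0.5
```

View pics/s2.png

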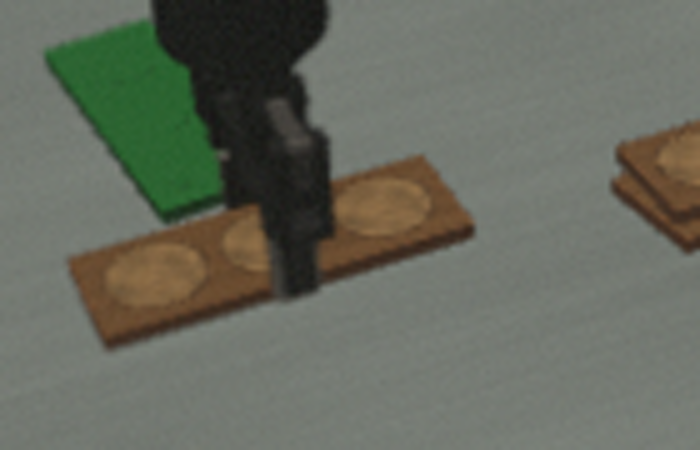

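The board is held level and clear of the counter. Next I'll carry it over to the rack.

Request:
{"op": "servo_tool", "data": {
  "slide": [
    [0,0,-20],
    [0,0,-45],
    [15,2,-65],
    [40,4,-73],
    [70,6,-73],
    [100,8,-73],
    [130,10,-73],
    [160,12,-73],
    [190,14,-73],
    [220,16,-73],
    [248,17,-73],
    [268,18,-73]
  ],
  "turn": [
    [0,0,0],
    [0,0,0],
    [0,0,-0.01],
    [0,0,-0.02],
    [0,0,-0.03],
    [0,0,-0.04],
    [0,0,-0.05],
    [0,0,-0.05],
    [0,0,-0.05],
    [0,0,-0.05],
    [0,0,-0.05],
    [0,0,-0.05]
  ],
  "claw": [60,60,60,60,60,60,60,60,60,60,60,60]
}}

```text
t: 7.15
tool_pos: [538.9, 95.7, 98.6]
eef_rot: [-0.0, 0.675, 0.738, 0.0]
wrist_force: [0.2, -0.3, -0.8]
opening: 62.0
```

Request:
{"op": "servo_tool", "data": {
  "slide": [
    [6,0,0],
    [10,0,0],
    [10,0,0],
    [10,0,0]
  ],
  "turn": [
    [0,0,0],
    [0,0,0],
    [0,0,0],
    [0,0,0]
  ],
  "claw": [60,60,60,60]
}}

```text
t: 7.48
tool_pos: [538.6, 102.5, 98.7]
eef_rot: [0.0, 0.675, 0.737, -0.0]
wrist_force: [0.0, 0.2, -1.1]
opening: 61.9
```

```bash
python3 - <<'E'
from h import *
from go import move
c=cam("wrist"); save(c,"w2.png",1.2)
move(540.5,104.5,30,.0886)
E
```

```text
slide [2.1, 2.1, 68.7] turn [-0.0002, 0.0004, -0.0016] | tcp [538.6 102.3  98.7] F [-0.5 -0.5 -1.6] op 61.9 t 7.5333 j6 -0.04
```

View pics/w2.png

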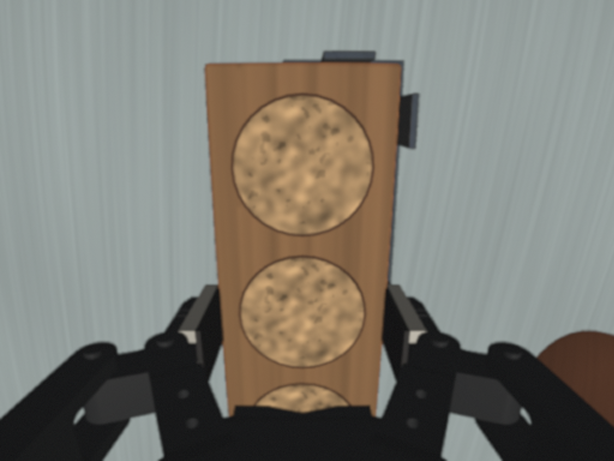

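Board3 is held straight and looks parallel to the rack, with the end upright at (350,55) and a back upright at (408,120). Lowering it gently.

Request:
{"op": "servo_tool", "data": {
  "slide": [
    [1,1,10],
    [2,2,25],
    [2,2,40],
    [2,2,52],
    [2,2,62],
    [2,2,68],
    [2,2,72],
    [2,2,74],
    [2,2,75],
    [2,2,75],
    [2,2,75]
  ],
  "turn": [
    [0,0,0],
    [0,0,0],
    [0,0,0],
    [0,0,0],
    [0,0,0],
    [0,0,0],
    [0,0,0],
    [0,0,0],
    [0,0,0],
    [0,0,0],
    [0,0,0]
  ],
  "claw": [60,60,60,60,60,60,60,60,60,60,60]
}}

```text
t: 8.45
tool_pos: [541.0, 105.5, 24.4]
eef_rot: [0.0, 0.675, 0.738, 0.0]
wrist_force: [0.6, 0.6, -0.8]
opening: 62.2
```

Request:
{"op": "servo_tool", "data": {
  "slide": [
    [0,0,0.5],
    [0,0,1],
    [0,0,1.5],
    [0,0,1.5],
    [0,0,1.5]
  ],
  "turn": [
    [0,0,0],
    [0,0,0],
    [0,0,0],
    [0,0,0],
    [0,0,0]
  ],
  "claw": [60,60,60,60,60]
}}

```text
t: 8.87
tool_pos: [540.4, 105.5, 22.3]
eef_rot: [-0.0, 0.675, 0.738, -0.0]
wrist_force: [-0.2, -0.3, -1.0]
opening: 62.1
```

Request:
{"op": "servo_tool", "data": {
  "slide": [
    [0,0,0.4],
    [0,0,0.8],
    [0,0,1.2],
    [0,0,1.5],
    [0,0,1.5],
    [0,0,1.5]
  ],
  "turn": [
    [0,0,0],
    [0,0,0],
    [0,0,0],
    [0,0,0],
    [0,0,0],
    [0,0,0]
  ],
  "claw": [60,60,60,60,60,60]
}}

```text
t: 9.37
tool_pos: [540.4, 105.5, 20.7]
eef_rot: [-0.0, 0.675, 0.738, -0.0]
wrist_force: [-0.4, 0.0, -0.8]
opening: 62.1
```

Request:
{"op": "servo_tool", "data": {
  "slide": [
    [0,0,0.4],
    [0,0,0.8],
    [0,0,0.8],
    [0,0,0.8]
  ],
  "turn": [
    [0,0,0],
    [0,0,0],
    [0,0,0],
    [0,0,0]
  ],
  "claw": [60,60,60,60]
}}

```text
t: 9.7
tool_pos: [540.6, 105.5, 20.3]
eef_rot: [0.0, 0.675, 0.738, 0.0]
wrist_force: [-1.5, -0.2, 2.7]
opening: 61.9
```

Contact felt. Releasing slowly, then lifting.

Request:
{"op": "servo_tool", "data": {
  "slide": [
    [0,0,0.2],
    [0,0,0.2],
    [0,0,0.2],
    [0,0,0.2],
    [0,0,0.2],
    [0,0,0.2],
    [0,0,-10],
    [0,0,-35],
    [0,0,-70],
    [0,0,-110],
    [0,0,-110]
  ],
  "turn": [
    [0,0,0],
    [0,0,0],
    [0,0,0],
    [0,0,0],
    [0,0,0],
    [0,0,0],
    [0,0,0],
    [0,0,0],
    [0,0,0],
    [0,0,0],
    [0,0,0]
  ],
  "claw": [74,76,79,82,86,86,86,86,86,86,86]
}}

```text
t: 10.62
tool_pos: [545.9, 105.9, 139.5]
eef_rot: [0.005, 0.675, 0.738, 0.005]
wrist_force: [0.7, 0.1, 1.2]
opening: 73.5
```

```bash
python3 - <<'E'
from h import *
from go import move
c=cam("wrist"); save(c,"w3.png",1.2)
print(np.round(proj(c,[[559.5,116.2,4]])*1.2))
# push x: fingers along rack y. finger ends start at rack x=-90
o=np.array([559.5,116.2]);ex=np.array([.996,.0885]);ey=np.array([-.0885,.996])
P=o-85*ex-8*ey; move(*P,100,.0886+np.pi/2)
E
```

```text
[[319. 204.]]
slide [1.1, -69.6, 35.6] turn [0.009, -0.0084, 1.5703] | tcp [544.6 105.7 136.4] F [ 0.3 -0.2 -0.2] op 73.1 t 10.6667 j6 -0.04
```

View pics/w3.png

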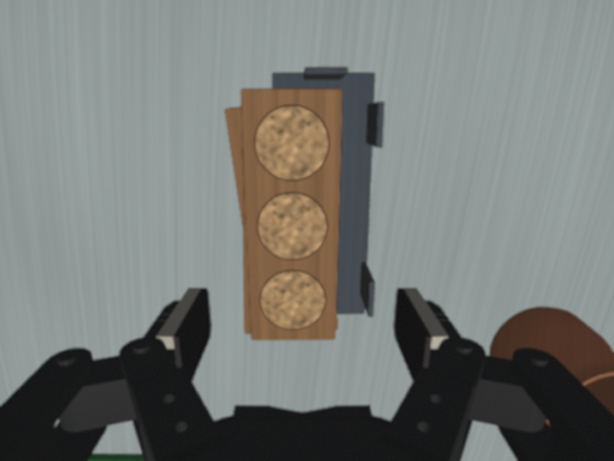

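Board3 lies on the pile, about rack-parallel at (293,215), and the lower boards peek out to its left. Next I'll turn the jaws along rack y and go to the front side.

Request:
{"op": "servo_tool", "data": {
  "slide": [
    [0,-6,0],
    [0,-14,0],
    [1,-22,0],
    [1,-30,0],
    [1,-38,0],
    [1,-46,0],
    [1,-54,0],
    [1,-62,0],
    [1,-67,0],
    [1,-67,0],
    [1,-67,0],
    [1,-67,0]
  ],
  "turn": [
    [0,0,0.12],
    [0,0,0.25],
    [0,0,0.37],
    [0,0,0.5],
    [0,0,0.62],
    [0,0,0.75],
    [0,0,0.87],
    [0,0,1],
    [0,0,1.12],
    [0,0,1.25],
    [0,0,1.37],
    [0,0,1.49]
  ],
  "claw": [86,86,86,86,86,86,86,86,86,86,86,86]
}}

```text
t: 11.67
tool_pos: [472.9, 100.6, 129.6]
eef_rot: [-0.0, 0.997, 0.081, -0.0]
wrist_force: [0.6, -0.2, -0.3]
opening: 73.5
```

```bash
python3 - <<'E'
from h import *
from go import move
o=np.array([559.5,116.2]);ex=np.array([.996,.0885]);ey=np.array([-.0885,.996])
P=o-85*ex-5*ey; move(*P,8,.0886+np.pi/2)
E
```

```text
slide [2.9, -2.7, 121.6] turn [-0.0001, 0.001, 0.074] | tcp [472.9 100.6 129.6] F [ 0.6 -0.2 -0.3] op 73.5 t 11.6667 j6 1.45
```

Request:
{"op": "servo_tool", "data": {
  "slide": [
    [-1,-3,20],
    [-1,-3,50],
    [-1,-3,85],
    [-1,-3,110],
    [-1,-3,122],
    [-1,-3,127],
    [-1,-3,128],
    [-1,-3,128],
    [-1,-3,128]
  ],
  "turn": [
    [0,0,0.074],
    [0,0,0.074],
    [0,0,0.074],
    [0,0,0.074],
    [0,0,0.074],
    [0,0,0.074],
    [0,0,0.074],
    [0,0,0.074],
    [0,0,0.074]
  ],
  "claw": [86,86,86,86,86,86,86,86,86]
}}

```text
t: 12.42
tool_pos: [473.2, 103.5, 3.2]
eef_rot: [-0.0, 0.999, 0.047, 0.001]
wrist_force: [-0.4, 0.8, -0.4]
opening: 73.3
```

Request:
{"op": "servo_tool", "data": {
  "slide": [
    [0,0,1],
    [0,0,2],
    [0,0,3],
    [0,0,4],
    [0,0,5],
    [0,0,5],
    [0,0,5]
  ],
  "turn": [
    [0,0,0],
    [0,0,0],
    [0,0,0],
    [0,0,0],
    [0,0,0],
    [0,0,0],
    [0,0,0]
  ],
  "claw": [86,86,86,86,86,86,86]
}}

```text
t: 13.0
tool_pos: [472.0, 103.4, -3.1]
eef_rot: [0.0, 0.999, 0.047, -0.0]
wrist_force: [-0.2, 0.2, 0.9]
opening: 73.5
```

Request:
{"op": "servo_tool", "data": {
  "slide": [
    [0,0,0.5],
    [0,0,1],
    [0,0,1.5],
    [0,0,1.5],
    [0,0,1.5]
  ],
  "turn": [
    [0,0,0],
    [0,0,0],
    [0,0,0],
    [0,0,0],
    [0,0,0]
  ],
  "claw": [86,86,86,86,86]
}}

```text
t: 13.42
tool_pos: [472.0, 103.4, -4.6]
eef_rot: [-0.0, 0.999, 0.047, -0.0]
wrist_force: [-0.5, -0.7, 0.4]
opening: 73.6
```

Request:
{"op": "servo_tool", "data": {
  "slide": [
    [0,0,0.5],
    [0,0,1],
    [0,0,1.5],
    [0,0,1.5],
    [0,0,1.5]
  ],
  "turn": [
    [0,0,0],
    [0,0,0],
    [0,0,0],
    [0,0,0],
    [0,0,0]
  ],
  "claw": [86,86,86,86,86]
}}

```text
t: 13.83
tool_pos: [472.1, 103.4, -6.0]
eef_rot: [0.0, 0.999, 0.047, -0.0]
wrist_force: [0.2, -0.5, -0.1]
opening: 73.8
```

Request:
{"op": "servo_tool", "data": {
  "slide": [
    [0,0,0.5],
    [0,0,1],
    [0,0,1.5],
    [0,0,2],
    [0,0,2],
    [0,0,2]
  ],
  "turn": [
    [0,0,0],
    [0,0,0],
    [0,0,0],
    [0,0,0],
    [0,0,0],
    [0,0,0]
  ],
  "claw": [86,86,86,86,86,86]
}}

```text
t: 14.33
tool_pos: [472.0, 103.4, -8.1]
eef_rot: [0.0, 0.999, 0.047, -0.0]
wrist_force: [0.2, -0.1, 0.5]
opening: 73.5
```

Request:
{"op": "servo_tool", "data": {
  "slide": [
    [0,0,0.5],
    [0,0,1],
    [0,0,1.5],
    [0,0,2],
    [0,0,2],
    [0,0,2]
  ],
  "turn": [
    [0,0,0],
    [0,0,0],
    [0,0,0],
    [0,0,0],
    [0,0,0],
    [0,0,0]
  ],
  "claw": [86,86,86,86,86,86]
}}

```text
t: 14.83
tool_pos: [472.2, 103.4, -8.8]
eef_rot: [0.0, 0.999, 0.047, -0.0]
wrist_force: [-6.2, 0.1, 14.5]
opening: 73.7
```

Counter contact was at TCP z ≈ -8.6, so I'll raise to put the tips at about 7 mm and then push +x.

Request:
{"op": "servo_tool", "data": {
  "slide": [
    [0,0,-4],
    [0,0,-8.4],
    [4,0,-8.4],
    [8,0,-8.4],
    [12,0,-8.4],
    [16,0,-8.4],
    [20,0,-8.4],
    [24,0,-8.4],
    [28,0,-8.4],
    [31,0,-8.4],
    [34,0,-8.4],
    [36,0,-8.4]
  ],
  "turn": [
    [0,0,0],
    [0,0,0],
    [0,0,0],
    [0,0,0],
    [0,0,0],
    [0,0,0],
    [0,0,0],
    [0,0,0],
    [0,0,0],
    [0,0,0],
    [0,0,0],
    [0,0,0]
  ],
  "claw": [86,86,86,86,86,86,86,86,86,86,86,86]
}}

```text
t: 15.83
tool_pos: [508.2, 106.8, -1.7]
eef_rot: [0.0, 0.999, 0.047, -0.0]
wrist_force: [-0.3, -0.4, -0.3]
opening: 73.5
```

Request:
{"op": "servo_tool", "data": {
  "slide": [
    [1,0,0],
    [2,0,0],
    [3,0,0],
    [4,0,0],
    [5,0,0],
    [6,0,0],
    [6,0,0]
  ],
  "turn": [
    [0,0,0],
    [0,0,0],
    [0,0,0],
    [0,0,0],
    [0,0,0],
    [0,0,0],
    [0,0,0]
  ],
  "claw": [86,86,86,86,86,86,86]
}}

```text
t: 16.42
tool_pos: [514.1, 107.4, -1.6]
eef_rot: [0.0, 0.999, 0.047, 0.0]
wrist_force: [0.4, -0.4, -0.5]
opening: 73.4
```

```bash
python3 - <<'E'
from h import *
c=cam("scene"); save(c,"s3.png",5,(215,150,345,250))
E
```

```text
(no output)
```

View pics/s3.png

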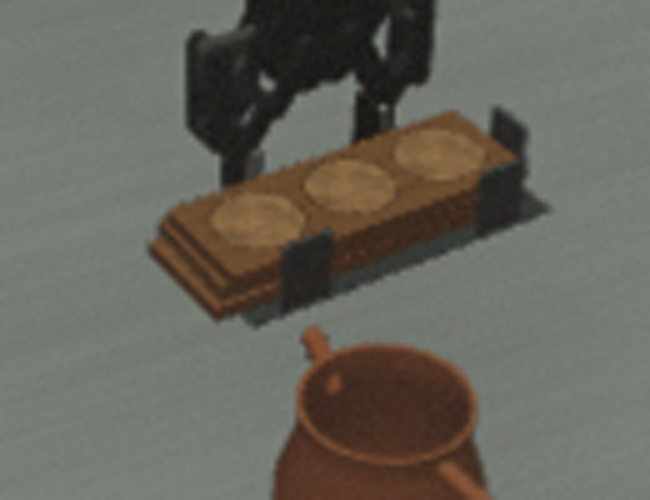

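The pile has squared up together and sits just short of the back uprights at (305,270) and (500,195). I'll keep pushing until I feel contact.

Request:
{"op": "servo_tool", "data": {
  "slide": [
    [0.7,0,0],
    [1.4,0,0],
    [2.1,0,0],
    [2.8,0,0],
    [3.5,0,0],
    [3.5,0,0]
  ],
  "turn": [
    [0,0,0],
    [0,0,0],
    [0,0,0],
    [0,0,0],
    [0,0,0],
    [0,0,0]
  ],
  "claw": [86,86,86,86,86,86]
}}

```text
t: 16.97
tool_pos: [517.6, 107.7, -1.6]
eef_rot: [-0.0, 0.999, 0.047, 0.0]
wrist_force: [-0.4, -0.3, 0.1]
opening: 73.3
```

Request:
{"op": "servo_tool", "data": {
  "slide": [
    [0.5,0,0],
    [1,0,0],
    [1.5,0,0],
    [1.5,0,0],
    [1.5,0,0]
  ],
  "turn": [
    [0,0,0],
    [0,0,0],
    [0,0,0],
    [0,0,0],
    [0,0,0]
  ],
  "claw": [86,86,86,86,86]
}}

```text
t: 17.38
tool_pos: [518.8, 107.8, -1.6]
eef_rot: [-0.0, 0.999, 0.047, -0.0]
wrist_force: [-1.1, -0.1, 0.8]
opening: 73.4
```

Request:
{"op": "servo_tool", "data": {
  "slide": [
    [0.4,0,0],
    [0.8,0,0],
    [1.2,0,0],
    [1.2,0,0],
    [1.2,0,0]
  ],
  "turn": [
    [0,0,0],
    [0,0,0],
    [0,0,0],
    [0,0,0],
    [0,0,0]
  ],
  "claw": [86,86,86,86,86]
}}

```text
t: 17.8
tool_pos: [518.8, 107.8, -2.0]
eef_rot: [0.0, 0.999, 0.047, -0.001]
wrist_force: [-5.4, -0.5, 3.1]
opening: 73.9
```

Request:
{"op": "servo_tool", "data": {
  "slide": [
    [0.5,0,0],
    [1,0,0],
    [1.5,0,0],
    [1.5,0,0],
    [1.5,0,0]
  ],
  "turn": [
    [0,0,0],
    [0,0,0],
    [0,0,0],
    [0,0,0],
    [0,0,0]
  ],
  "claw": [86,86,86,86,86]
}}

```text
t: 18.22
tool_pos: [518.7, 107.8, -2.5]
eef_rot: [0.0, 0.999, 0.047, -0.003]
wrist_force: [-10.1, -1.9, 5.4]
opening: 73.7
```

Pile is seated at the back with 10 N. Back off, rise, and turn for the end push.

Request:
{"op": "servo_tool", "data": {
  "slide": [
    [-6,0,0],
    [-18,0,0],
    [-25,5,-25],
    [-25,20,-60],
    [-15,45,-90],
    [0,70,-105],
    [20,95,-105],
    [35,115,-105],
    [48,130,-105],
    [50,134,-105],
    [50,134,-105],
    [50,134,-105]
  ],
  "turn": [
    [0,0,0],
    [0,0,0],
    [0,0,0],
    [0,0,-0.12],
    [0,0,-0.24],
    [0,0,-0.36],
    [0,0,-0.48],
    [0,0,-0.6],
    [0,0,-0.72],
    [0,0,-0.84],
    [0,0,-0.96],
    [0,0,-1.08]
  ],
  "claw": [86,86,86,86,86,40,40,40,40,40,40,40]
}}

```text
t: 19.22
tool_pos: [585.1, -21.4, 103.6]
eef_rot: [0.001, 0.831, 0.556, 0.001]
wrist_force: [-0.5, 0.4, 0.3]
opening: 34.1
```

```bash
python3 - <<'E'
from h import *
from go import move
o=np.array([559.5,116.2]);ex=np.array([.996,.0885]);ey=np.array([-.0885,.996])
P=o-140*ey; move(*P,7,.0886)
E
```

```text
slide [-6.8, -11.7, 96.6] turn [0.0021, -0.0001, -0.4797] | tcp [585.1 -21.4 103.6] F [-0.5  0.4  0.3] op 34.1 t 19.2167 j6 0.22
```

Request:
{"op": "servo_tool", "data": {
  "slide": [
    [-7,-12,0],
    [-7,-12,0],
    [-7,-12,10],
    [-7,-12,30],
    [-7,-12,55],
    [-7,-12,75],
    [-7,-12,88],
    [-7,-12,94],
    [-7,-12,96.5],
    [-7,-12,96.5],
    [-7,-12,96.5]
  ],
  "turn": [
    [0,0,-0.12],
    [0,0,-0.24],
    [0,0,-0.36],
    [0,0,-0.48],
    [0,0,-0.48],
    [0,0,-0.48],
    [0,0,-0.48],
    [0,0,-0.48],
    [0,0,-0.48],
    [0,0,-0.48],
    [0,0,-0.48]
  ],
  "claw": [40,40,40,40,40,40,40,40,40,40,40]
}}

```text
t: 20.13
tool_pos: [571.4, -22.6, 8.0]
eef_rot: [0.001, 0.677, 0.736, 0.001]
wrist_force: [-0.1, 0.2, -0.3]
opening: 34.4
```

```bash
python3 - <<'E'
from h import *
from go import move
o=np.array([559.5,116.2]);ex=np.array([.996,.0885]);ey=np.array([-.0885,.996])
P=o-102*ey; move(*P,7,.0886)
c=cam("scene"); save(c,"s4.png",5,(195,150,335,250))
E
```

```text
slide [37.3, 0.3, 1.0] turn [0.0021, 0.0005, -0.0046] | tcp [571.4 -22.6   8. ] F [-0.1  0.2 -0.3] op 34.4 t 20.1333 j6 -0.26
```

View pics/s4.png

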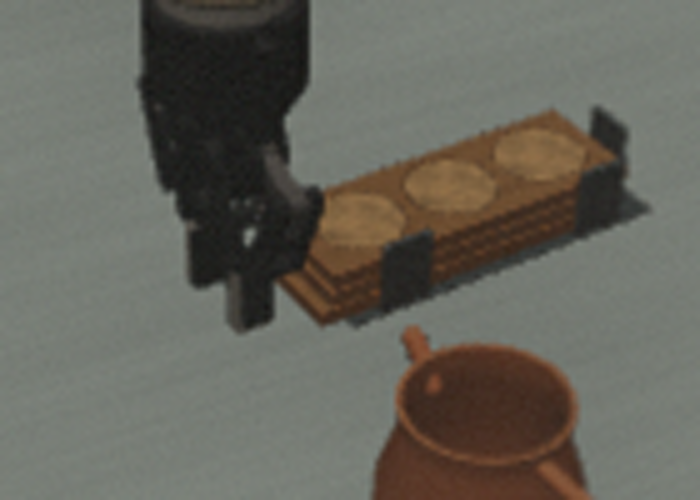

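The pile lies flat against the back uprights with its ends staggered on the -y side. The fingers are in position, so I'll push +y.

Request:
{"op": "servo_tool", "data": {
  "slide": [
    [4,0,0],
    [8,0,0],
    [12,0,0],
    [16,0,0],
    [20,0,0],
    [24,0,0],
    [27,0,0],
    [30,0,0],
    [32,0,0],
    [33,0,0],
    [34,0,0],
    [34,0,0]
  ],
  "turn": [
    [0,0,0],
    [0,0,0],
    [0,0,0],
    [0,0,0],
    [0,0,0],
    [0,0,0],
    [0,0,0],
    [0,0,0],
    [0,0,0],
    [0,0,0],
    [0,0,0],
    [0,0,0]
  ],
  "claw": [40,40,40,40,40,40,40,40,40,40,40,40]
}}

```text
t: 21.18
tool_pos: [567.4, 11.5, 6.9]
eef_rot: [-0.0, 0.677, 0.736, -0.0]
wrist_force: [0.3, -0.8, 0.7]
opening: 33.9
```

Request:
{"op": "servo_tool", "data": {
  "slide": [
    [0.6,0,0],
    [1.2,0,0],
    [1.8,0,0],
    [2.4,0,0],
    [2.4,0,0]
  ],
  "turn": [
    [0,0,0],
    [0,0,0],
    [0,0,0],
    [0,0,0],
    [0,0,0]
  ],
  "claw": [40,40,40,40,40]
}}

```text
t: 21.6
tool_pos: [567.2, 13.9, 6.9]
eef_rot: [-0.0, 0.677, 0.736, -0.0]
wrist_force: [-0.0, -1.3, 0.2]
opening: 34.4
```

Request:
{"op": "servo_tool", "data": {
  "slide": [
    [0.6,0,0],
    [1.2,0,0],
    [1.8,0,0],
    [1.8,0,0],
    [1.8,0,0]
  ],
  "turn": [
    [0,0,0],
    [0,0,0],
    [0,0,0],
    [0,0,0],
    [0,0,0]
  ],
  "claw": [40,40,40,40,40]
}}

```text
t: 22.02
tool_pos: [567.2, 14.4, 6.9]
eef_rot: [0.001, 0.677, 0.736, -0.001]
wrist_force: [-0.2, -7.8, 0.5]
opening: 34.4
```

Request:
{"op": "servo_tool", "data": {
  "slide": [
    [0.6,0,0],
    [1.2,0,0],
    [1.2,0,0],
    [1.2,0,0]
  ],
  "turn": [
    [0,0,0],
    [0,0,0],
    [0,0,0],
    [0,0,0]
  ],
  "claw": [40,40,40,40]
}}

```text
t: 22.35
tool_pos: [567.1, 14.4, 6.9]
eef_rot: [0.001, 0.677, 0.736, -0.001]
wrist_force: [0.0, -12.2, -0.8]
opening: 34.0
```

Request:
{"op": "servo_tool", "data": {
  "slide": [
    [-8,0,0],
    [-20,0,0],
    [-30,-5,-20],
    [-30,-20,-50],
    [-20,-45,-80],
    [0,-65,-100],
    [20,-85,-100],
    [40,-94,-100],
    [60,-94,-100],
    [80,-94,-100],
    [98,-94,-100],
    [98,-94,-100]
  ],
  "turn": [
    [0,0,0],
    [0,0,0],
    [0,0,0],
    [0,0,0.12],
    [0,0,0.24],
    [0,0,0.36],
    [0,0,0.48],
    [0,0,0.6],
    [0,0,0.72],
    [0,0,0.84],
    [0,0,0.96],
    [0,0,1.08]
  ],
  "claw": [40,40,40,40,40,86,86,86,86,86,86,86]
}}

```text
t: 23.35
tool_pos: [464.7, 109.0, 107.1]
eef_rot: [-0.001, 0.96, 0.281, 0.0]
wrist_force: [0.1, 1.5, 0.3]
opening: 73.5
```

```bash
python3 - <<'E'
from h import *
from go import move
o=np.array([559.5,116.2]);ex=np.array([.996,.0885]);ey=np.array([-.0885,.996])
P=o-75*ex; move(*P,-1.6,.0886+np.pi/2)
c=cam("top"); x=c["frame"][155:225,150:260,::-1]
cv2.imwrite("pics/rack2.png",cv2.resize(x,None,fx=7,fy=7,interpolation=cv2.INTER_CUBIC))
E
```

```text
slide [17.1, 10.6, 108.7] turn [-0.0018, -0.0008, 0.482] | tcp [464.7 109.  107.1] F [0.1 1.5 0.3] op 73.5 t 23.35 j6 1.06
```

Request:
{"op": "servo_tool", "data": {
  "slide": [
    [4,3,0],
    [8,6,0],
    [14,10,10],
    [17,10.6,35],
    [17,10.6,65],
    [17,10.6,90],
    [17,10.6,102],
    [17,10.6,107],
    [17,10.6,108.5],
    [17,10.6,108.5]
  ],
  "turn": [
    [0,0,0.12],
    [0,0,0.24],
    [0,0,0.36],
    [0,0,0.482],
    [0,0,0.482],
    [0,0,0.482],
    [0,0,0.482],
    [0,0,0.482],
    [0,0,0.482],
    [0,0,0.482]
  ],
  "claw": [86,86,86,86,86,86,86,86,86,86]
}}

```text
t: 24.23
tool_pos: [485.8, 106.8, -0.9]
eef_rot: [-0.0, 0.999, 0.047, 0.0]
wrist_force: [0.7, -0.1, 0.1]
opening: 73.4
```

Request:
{"op": "servo_tool", "data": {
  "slide": [
    [4,0,0],
    [8,0,0],
    [12,0,0],
    [16,0,0],
    [20,0,0],
    [24,0,0],
    [27,0,0],
    [29,0,0],
    [31,0,0],
    [32,0,0],
    [33,0,0],
    [33,0,0]
  ],
  "turn": [
    [0,0,0],
    [0,0,0],
    [0,0,0],
    [0,0,0],
    [0,0,0],
    [0,0,0],
    [0,0,0],
    [0,0,0],
    [0,0,0],
    [0,0,0],
    [0,0,0],
    [0,0,0]
  ],
  "claw": [86,86,86,86,86,86,86,86,86,86,86,86]
}}

```text
t: 25.23
tool_pos: [518.0, 110.0, -1.7]
eef_rot: [0.0, 0.999, 0.046, -0.0]
wrist_force: [-1.0, 0.6, 0.1]
opening: 73.5
```

Request:
{"op": "servo_tool", "data": {
  "slide": [
    [0.5,0,0],
    [1,0,0],
    [1.5,0,0],
    [1.5,0,0],
    [1.5,0,0]
  ],
  "turn": [
    [0,0,0],
    [0,0,0],
    [0,0,0],
    [0,0,0],
    [0,0,0]
  ],
  "claw": [86,86,86,86,86]
}}

```text
t: 25.65
tool_pos: [518.6, 110.1, -1.9]
eef_rot: [0.0, 0.999, 0.047, -0.001]
wrist_force: [-4.4, -1.5, 2.9]
opening: 73.4
```

Request:
{"op": "servo_tool", "data": {
  "slide": [
    [0.7,0,0],
    [1.4,0,0],
    [1.9,0,0],
    [1.9,0,0],
    [1.9,0,0]
  ],
  "turn": [
    [0,0,0],
    [0,0,0],
    [0,0,0],
    [0,0,0],
    [0,0,0]
  ],
  "claw": [86,86,86,86,86]
}}

```text
t: 26.07
tool_pos: [518.5, 110.2, -2.5]
eef_rot: [0.0, 0.999, 0.047, -0.003]
wrist_force: [-9.1, -0.9, 4.5]
opening: 73.6
```

Request:
{"op": "servo_tool", "data": {
  "slide": [
    [-5,0,0],
    [-15,0,0],
    [-35,0,0],
    [-60,0,-20],
    [-80,0,-50],
    [-90,0,-90],
    [-90,0,-130],
    [-90,0,-160],
    [-90,0,-160],
    [-90,0,-160]
  ],
  "turn": [
    [0,0,0],
    [0,0,0],
    [0,0,0],
    [0,0,0],
    [0,0,0],
    [0,0,0],
    [0,0,0],
    [0,0,0],
    [0,0,0],
    [0,0,0]
  ],
  "claw": [86,86,86,86,86,86,86,86,86,86]
}}

```text
t: 26.9
tool_pos: [434.1, 102.1, 161.2]
eef_rot: [-0.0, 0.999, 0.046, 0.004]
wrist_force: [0.5, 0.4, -0.9]
opening: 73.2
```

```bash
python3 - <<'E'
from h import *
c=cam("wrist"); s=cam("scene")
a=cv2.resize(c["frame"][:,:,::-1],(512,384)); b=cv2.resize(s["frame"][150:240,215:335,::-1],(512,384),interpolation=cv2.INTER_CUBIC)
t=cam("top");d=cv2.resize(t["frame"][155:225,150:260,::-1],(604,384),interpolation=cv2.INTER_CUBIC)
cv2.imwrite("pics/f.png",b); cv2.imwrite("pics/f.png",np.hstack([cv2.resize(np.vstack([b,a]),(384,576)),cv2.resize(d,(416,265)).copy() if 0 else cv2.copyMakeBorder(cv2.resize(d,(416,265)),0,311,0,0,0)]))
E
```

```text
(no output)
```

View pics/f.png

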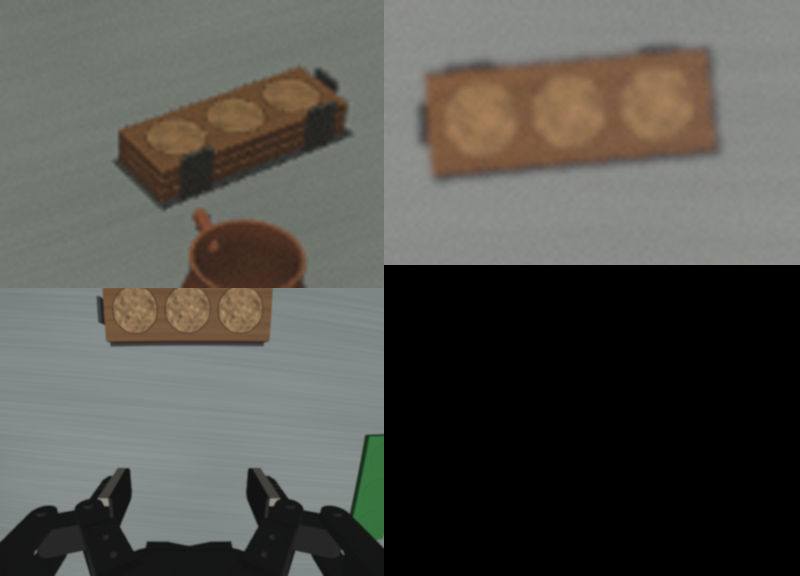

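All three boards form one square stack touching both back uprights and the end upright, and the arm is clear. Handing in.

```bash
python3 -c "
from h import *
print(ticket.finish_job())"
```

```text
the job is handed in; nothing more can be done
None
```

I laid the loose oak board on the two in the rack and pushed all three home, and the job is handed in.

- **Placing:** I gripped board3 across its width and lowered it until I felt light contact (about 3 N) at the expected height. I then opened the jaws slowly and lifted away.
- **Pushing home:** I pushed the pile against the back uprights at about 10 N, then against the end upright at about 12 N. I finished with a second back push at about 9 N, which stopped at the same place as the first.
- **Last checks:** In the last pictures, from three cameras at about 27 s, the three boards look like one square stack. They appear flush with both back uprights and the end upright, and the arm is clear. I judged this by eye and measured no gaps.
- **Not checked:** I didn't repeat the end push after the last back push. I never touched the jug, glasses or distribution tool, but I took no final measurement of where they stand. No check failed or disagreed.

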